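# Start up the bench belt sander with extraction first

## Task

Start up the belt sander, only pushing and pressing with the closed fingertips: first push the blast gate's slide fully open, then press the extractor's start button (the flat head on the two-button station, not the mushroom stop) right in and let it up, and last press the raised half of the sander's rocker switch all the way down to switch it on. Do not press the stop button, and do not lift, tip or shift the loose things on the bench.

Things in the scene. Friction and masses are not known exactly. Their poses are not given: they have to be found in the camera images.
- sander: Bench belt sander, fixed: dark cast base, brown belt 155 mm above the bench (steel work stop to 191 mm), motor, grey control box in front (90 mm in x, 130 in y, top at 72 mm) with the rocker and a fixed knob 56 mm left of it (top 86 mm), dust duct at the right end. Origin on the bench surface under the machine; its x points away from the robot, y to the robot's left along the belt, z up.
- gate_slide (a joint): Blast gate slide, m: 0 closed, 0.080 fully open (end stop); starts at 0 to 0.012. Flat holed aluminium plate, 4 mm thick, through an upright aluminium housing 110 mm square, 18 mm thick, top 130 mm above the bench. Pushing the tab at its robot-side end along the sander's x slides it until the tab meets the housing. About 3 N friction; it stays where left.
- gate_tab (a point): Centre of the area to push: robot-side face of the slide's folded tab, 110 mm above the bench. The tab is an upright flat strip 34 mm wide (sander's y) and 4 mm thick, reaching from 30 to 140 mm above the bench, normal to the sander's x. Moves with the slide; axes as the sander's.
- gate_mouth (a point): Fixed point on the robot-side edge of the gate housing, in line with gate_tab at the same height: gate_tab ends 5 mm in front of it (towards the robot) when the gate is fully open.
- station: Two-button control station of the extractor: grey enclosure with pale lid, 130 x 78 mm, 58 mm high, fixed to the bench, left or right of the sander's front. Origin on the bench under its centre. The buttons lie on its x, the long axis: start 30 mm to +x (away from the robot), stop 30 mm to -x, where a short steel conduit also leaves (to 114 mm from the origin).
- start_button (a joint): Start button of the extractor, m: 0 up, grows as pressed, end stop at 0.006. Spring: about 2 N to begin, 5 N fully down; it comes up by itself. Flat black cylinder, 30 mm diameter, its top 12 mm above a steel collar of 39 mm diameter.
- start_top (a point): Centre of the flat top of the start button, 76 mm above the bench when up. Press straight down.
- stop_button (a joint): Stop button of the extractor, m: 0 up, end stop at 0.006, same spring. Black mushroom head of 40 mm diameter. Not to be pressed.
- stop_top (a point): Centre of the top of the mushroom stop button, 87 mm above the bench, 60 mm from start_top.
- sander_rocker (a joint): Rocker switch of the sander, rad: 0 off (the start), 0.36 on (end stop). Black, 32 mm in the sander's x, two flat halves each 27 mm along its y, in a black bezel. It rocks about the sander's x, 82 mm above the bench. Off: left half level, right half rising to 91 mm. On: right half level, left half raised. Friction 0.05 N m (3 N at rocker_raised_half), no spring: stays where left.
- rocker_raised_half (a point): Point on the face of the rocker's right half, 18 mm from the rocking axis, the place to press straight down; 88 mm above the bench when off, 82 mm when on. Moves with the rocker.
- glue_bottle: White glue bottle, loose, upright, 60 mm diameter, 170 mm tall; origin under its centre. Bystander.
- mallet: Soft-face mallet lying down, loose, 300 mm long, head 160 mm wide and 45 mm high; origin on the bench under the middle of the head, handle to its -x. Bystander.
- tape_roll: Roll of tape lying flat, loose, 96 mm diameter, 36 mm high; origin under its centre. Bystander.
- sanding_block: Cork sanding block, loose, 110 x 62 x 36 mm; origin under its centre. Bystander.
- wax_tin: Round metal tin, loose, 64 mm diameter, 45 mm high; origin under its centre. Bystander.
- screw_tray: Grey tray of screws, loose, 100 x 130 mm, 45 mm high; origin under its centre. Bystander.

How it is judged:
On the way, in this order (a step that is already met when the one before it is completed fails the run):
1. the blast gate is pushed fully open (value of joint gate_slide above 0.074 m), for 0.1 s.
2. the extractor's start button is pressed right in, with the gate open and the sander still off (value of joint start_button above 0.0045 m and value of joint gate_slide above 0.074 m and value of joint sander_rocker below 0.1 rad), for 0.05 s.
3. the start button is let up again, the sander still off (value of joint start_button below 0.0015 m and value of joint sander_rocker below 0.1 rad), for 0.1 s.
4. the sander's rocker is pressed over to on (value of joint sander_rocker above 0.3 rad), for 0.1 s.
At the end, for the whole second after the job is handed in: The gate slide is within 6 mm of fully open, the rocker is fully over on its on side (0.30 of 0.36 rad or more), both buttons of the station are up, and every loose thing stands within 25 mm of where it was, not tipped (value of joint gate_slide above 0.074 m and value of joint sander_rocker above 0.3 rad and value of joint each of start_button, stop_button below 0.0015 m and distance of each of glue_bottle, mallet, tape_roll, sanding_block, wax_tin, screw_tray from where it was at the start of the episode below 0.025 m and angle between each of glue_bottle, mallet, tape_roll, sanding_block, wax_tin, screw_tray's own z axis and vertical below 0.15 rad); the robot touches nothing.
It fails at once if the stop button is pressed (value of joint stop_button above 0.0025 m).
It fails at once if the start button is pressed before the gate is open (value of joint start_button above 0.003 m and value of joint gate_slide below 0.074 m).
It fails at once if the sander is switched on before the gate is open (value of joint sander_rocker above 0.18 rad and value of joint gate_slide below 0.074 m).
It fails at once if a loose thing is lifted, tipped or shifted by more than 25 mm (distance of any of glue_bottle, mallet, tape_roll, sanding_block, wax_tin, screw_tray from where it was at the start of the episode above 0.025 m or angle between any of glue_bottle, mallet, tape_roll, sanding_block, wax_tin, screw_tray's own z axis and vertical above 0.4 rad).
It also fails if it takes over 48 s, if anything falls off the work surface, if the arm or the gripper's body presses on something with over 40 N, if the wrist force passes 120 N, or if a joint passes its speed limit or range.

## Robot

A 6-joint arm with a two-finger parallel gripper is mounted at the origin on the work surface. World frame = base frame: x ahead of the robot, y to its left, z up, the work surface at z = 0. Lengths are in m, angles in rad, forces in N, time in s.
With the tool pointing down it reaches from about 0.275 to 1 m from the base axis. Payload 8.4 kg.
Tool frame: the origin (TCP) lies between the finger pads; the fingertips stand 19 mm ahead of it and the grasp point (between the pads) is the TCP (r.tips_ahead is the distance from the TCP to the fingertips, in m); z points along the fingers, y is the line along which they close (so a half turn about z gives the same grasp; the last joint's range is limited). The gripper opens to 85 mm and grips with 20 to 120 N. Pads are 22 mm wide; open, the fingers measure 114 mm over their backs; the gripper's body (76 mm by 85 mm) begins 54 mm behind the grasp point. The pads swing forward as they close: fully open they stand 13 mm farther back than shut.
Start: joints at [-1.126, 0.353, 1.633, -0, 1.155, -0.002], TCP at [0.27, -0.564, 0.25] pointing down, gripper open.
Joint ranges: [-2.63, 2.63], [-0.92, 2.1], [0.06, 2.66], [-1.3, 4.44], [0, 2.69], [-3.02, 3.02]. Speed limits (rad/s): [2.22, 2.22, 2.79, 3.14, 3.14, 3.14].

## Interface

Orientations are given as a 3x3 rotation matrix whose columns are the frame's x, y, z axes.
In Python, from rig import read_state, vision, workorder, r gives the robot as it stands.
- The arm moves only by the tool servo_tool, never from a script. Its argument "motion" is a list of rows, each a list of 4 numbers: the shift along the tool's x, y, z in mm, then the turn about the tool's z in units of 6 degrees (1.0 is 6 degrees). A call has 1 to 8 rows; each row shifts and turns the commanded pose from where the row before left it, along the tool's axes as they then stand; what a row does not reach is not made up. A row lasts 1/10 s, in which the tool goes at most 50 mm and 8.59 degrees, less where a joint would pass 70% of its speed; a pose out of reach is approached as far as the arm can. A call with a gripper value outside its range is refused whole. "grip" is the closure, from -1 (fully open) to 1 (shut), set as the call begins (left out, the last holds). The fingers move at their own pace and stop on an object; "grip_force" is the grip in N (left out, the last holds). Time passes only in rows, so rows that do not move let the fingers close. It gives the time, the measured TCP pose, the force, the opening and the grip force at its end, in the units of the state.
- read_state(): the state, without advancing time (a new reading comes with each control period).
- vision.get_image(name): name is "side" or "top"; returns a dict with "frame" (480x640x3 uint8, blue, green, red), "K" (3x3 intrinsics, pixels), "dist" ([k1, k2, p1, p2, k3] as OpenCV has them; the pictures are not rectified), "rvec" (rotation vector, rad) and "tvec" (3), from world to camera coordinates, as OpenCV has them. Camera axes: x right, y down, z forward; pixel columns grow to the right and rows downward; lengths in m; the calibration is good to about 2 mm. A picture is of the moment at which its call begins. There is no depth.
- workorder.job_done(): hands the job in; it is judged then, once.
The state is a dict: "clock": time; "joint_positions": joint angles; "qvel": joint speeds; "joint_torque": joint torques, N m; "tcp_pos": TCP position; "ee_rot": TCP orientation; "ft_force": force on the tool from outside, world axes, zero at the start; "moment": the same for the moment, N m; "width": opening from 0.0 (shut) to 1.0 (fully open); "grasp_force": force on a finger pad.
Only numpy, scipy, OpenCV 4.12 (cv2) and the standard library are available. Lean on these libraries where they do the work, as an engineer would, in place of code of your own. Each camera call takes 0.05 s, during which the arm holds its last target. There are 200 camera calls.

## Working session

There is one attempt and no reset: what is moved stays moved. The work goes in short steps, Python scripts to look and compute and a tool call to move; the robot and the scene stay as the last step left them, time stands still between calls to the robot, and variables do not carry over. Pictures are saved under pics/ and viewed, at most 10 in all, crops included, and the job is handed in when it is done.

Besides the shell and the picture viewer there is one more tool, called as name([rows], argument=value, ...), one row to a line, values as JSON. servo_tool: Moves the arm, as the interface text tells. Its arguments: {"type":"object","properties":{"motion":{"type":"array","items":{"type":"array","items":{"type":"number"}}},"grip":{"type":"number"},"grip_force":{"type":"number"}},"required":["motion"]}

```bash
mkdir -p pics; cat > h.py <<'E'
import numpy as np,cv2
from rig import read_state,vision,workorder,r
def ray(im,u,v):
    p=cv2.undistortPoints(np.array([[[u,v]]],float),im["K"],np.array(im["dist"]))[0,0]
    R,_=cv2.Rodrigues(np.array(im["rvec"],float)); t=np.array(im["tvec"],float).ravel()
    return -R.T@t, R.T@np.array([p[0],p[1],1.])
def onz(im,u,v,z):
    o,d=ray(im,u,v); return o+d*(z-o[2])/d[2]
def tri(a,ua,b,ub):
    o1,d1=ray(a,*ua);o2,d2=ray(b,*ub)
    s=np.linalg.lstsq(np.c_[d1,-d2],o2-o1,rcond=None)[0]
    p,q=o1+d1*s[0],o2+d2*s[1]; return (p+q)/2,np.linalg.norm(p-q)
def proj(im,p):
    return cv2.projectPoints(np.array(p,float).reshape(-1,3),np.array(im["rvec"],float),np.array(im["tvec"],float),im["K"],np.array(im["dist"]))[0][:,0]
E
python3 - <<'E'
from h import *
import pickle
d={}
for n in("side","top"):
    d[n]=vision.get_image(n); cv2.imwrite(f"pics/{n}0.png",d[n]["frame"])
    o,_=ray(d[n],320,240);print(n,o)
pickle.dump(d,open("im0.pkl","wb"))
s=read_state();print(s["clock"],s["tcp_pos"],s["ee_rot"],r.tips_ahead)
E
```

```text
side [0.24606438 0.99076324 0.64507416]
top [0.41941279 0.03528957 1.19567005]
0.1 [ 0.26985227 -0.56328268  0.24962112] [[ 9.01831704e-01  4.32087072e-01 -5.83856517e-04]
 [ 4.32087465e-01 -9.01830987e-01  1.13707327e-03]
 [-3.52252407e-05 -1.27772580e-03 -9.99999183e-01]] 0.019
```

View pics/side0.png

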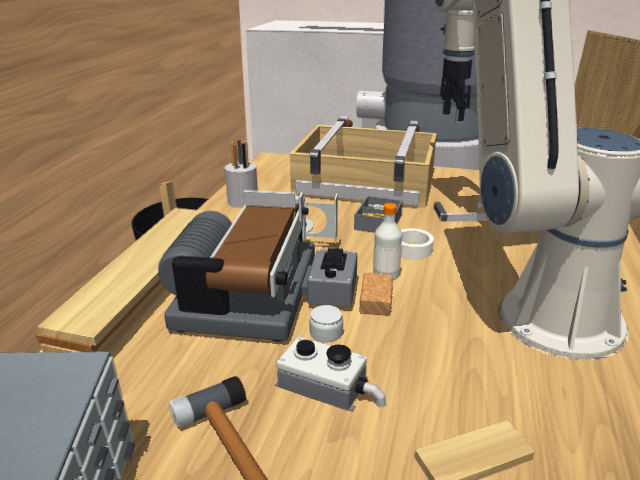

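View pics/top0.png

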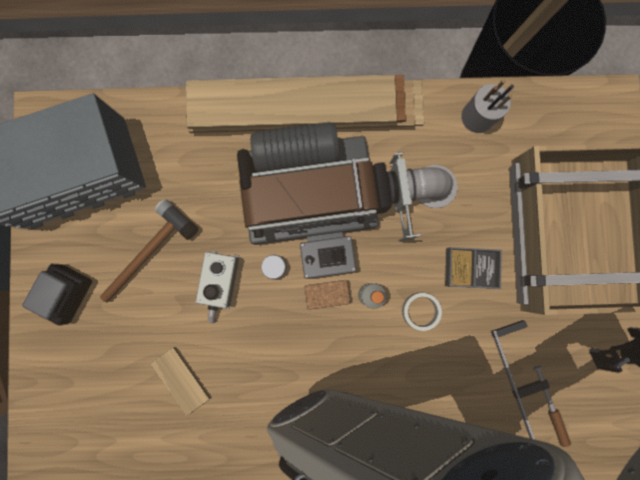

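The side view shows the station at about (322,372), the sander box at (333,277) and the gate at (320,215). In the top view they are at about (217,280), (328,257) and (405,197), with the tab near (411,238). Next I'll view enlarged crops.

```bash
python3 - <<'E'
from h import *
import pickle
d=pickle.load(open("im0.pkl","rb"))
def c(n,x,y,w,h,W,H): return cv2.resize(d[n]["frame"][y:y+h,x:x+w],(W,H),interpolation=cv2.INTER_CUBIC)
# 4 panels 400x300, scale 4 -> 100x75 ; 
a=c("top",370,175,100,75,400,300); b=c("top",290,220,100,75,400,300)
e=c("side",270,180,100,75,400,300); f=c("side",290,240,100,75,400,300)
cv2.imwrite("pics/c1.png",np.vstack([np.hstack([a,b]),np.hstack([e,f])]))
a=c("top",180,240,100,75,400,300); e=c("side",270,325,100,75,400,300)
cv2.imwrite("pics/c2.png",np.hstack([a,e]))
E
```

```text
(no output)
```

View pics/c1.png

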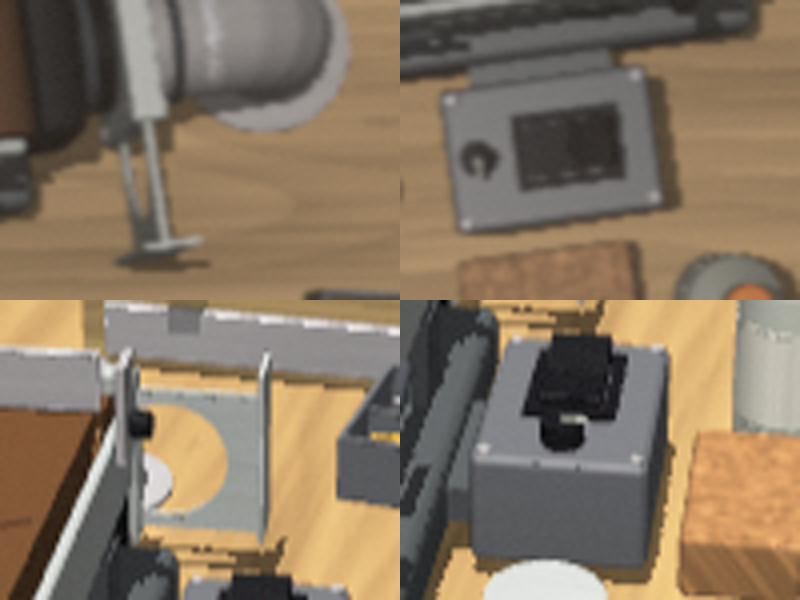

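View pics/c2.png

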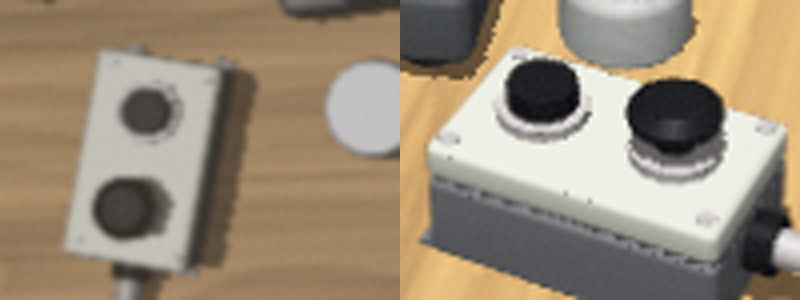

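Crop results as full-image pixels: start is at top (216.5,267.7) and side (305.3,345). Stop is at top (211,291.7) and side (338.8,350.7). The tab's top edge runs from (403.3,238) to (420.7,234.7) in the top view, and its upper end is at side (337,268-ish/192). The bezel centre is at about top (332.2,256.8), with box corner screws visible around it.

```bash
python3 - <<'E'
from h import *
import pickle
np.set_printoptions(precision=4,suppress=True)
d=pickle.load(open("im0.pkl","rb"));T,S=d["top"],d["side"]
st,e=tri(T,(216.5,267.7),S,(305.3,345));print("start",st,e,onz(T,216.5,267.7,.076),onz(S,305.3,345,.076))
sp,e=tri(T,(211,291.7),S,(338.7,350.7));print("stop",sp,e,onz(T,211,291.7,.087),onz(S,338.7,350.7,.087))
f=lambda x,y:(x/4+370,y/4+175)
a=onz(T,*f(133,252),.14);b=onz(T,*f(203,239),.14);print("tab",a,b,np.linalg.norm(a-b),(a+b)/2)
# side tab top corner tri
print("tab top tri R", tri(T,f(203,239),S,(270+267/4,180+52/4)))
print("tab side top", onz(S,270+267/4,180+52/4,.14),"bottom",onz(S,270+262/4,180+241/4,.03))
print("housing top ends? tab mid tri",tri(T,f(168,245),S,(270+267/4,180+52/4)))
g=lambda x,y:onz(T,(x-400)/4+290,y/4+220,.072)
c=[g(450,100),g(637,75),g(655,195),g(464,225)];print("screws",np.array(c))
print("yaw",[np.degrees(np.arctan2(-v[0],v[1])) for v in(c[0]-c[1],c[3]-c[2])],[np.degrees(np.arctan2(v[1],v[0])) for v in (c[0]-c[3],c[1]-c[2])])
h=lambda x,y,z:onz(T,(x-400)/4+290,y/4+220,z)
print("bezel",h(569,147,.08),"knob",h(480,160,.086))
bz=[h(514,118,.078),h(616,103,.078),h(625,178,.078),h(520,190,.078)];print(np.array(bz),np.mean(bz,0))
# belt edges yaw
p=onz(T,248,222,.155);q=onz(T,378,206,.155);print("belt yaw",np.degrees(np.arctan2(-(p-q)[0],(p-q)[1])))
h2=onz(T,370+118/4,175,.13);print(onz(T,399,155,.13),onz(T,370+150/4,175+118/4,.13))
E
```

```text
start [0.452  0.2894 0.0733] 0.004293476992419572 [0.4499 0.2883 0.076 ] [0.4532 0.293  0.076 ]
stop [0.3935 0.3014 0.0821] 0.003596620411446253 [0.3919 0.2998 0.087 ] [0.394  0.3076 0.087 ]
tab [ 0.5049 -0.1608  0.14  ] [ 0.5113 -0.2019  0.14  ] 0.0415621477529028 [ 0.5081 -0.1814  0.14  ]
tab top tri R (array([ 0.5131, -0.2019,  0.1385]), np.float64(0.0033601721482574634))
tab side top [ 0.514  -0.1982  0.14  ] bottom [ 0.5092 -0.1687  0.03  ]
housing top ends? tab mid tri (array([ 0.5088, -0.1795,  0.148 ]), np.float64(0.0020571376078817993))
screws [[ 0.5     0.0761  0.072 ]
 [ 0.5123 -0.0398  0.072 ]
 [ 0.4379 -0.0485  0.072 ]
 [ 0.4228  0.0695  0.072 ]]
yaw [np.float64(6.031484972766534), np.float64(7.294106863284762)] [np.float64(4.916572612582867), np.float64(6.650535145975897)]
bezel [0.4686 0.0038 0.08  ] knob [0.4619 0.0583 0.086 ]
[[ 0.4874  0.0369  0.078 ]
 [ 0.4949 -0.0259  0.078 ]
 [ 0.4487 -0.03    0.078 ]
 [ 0.4432  0.0345  0.078 ]] [0.4686 0.0039 0.078 ]
belt yaw 5.471776744358062
[ 0.7039 -0.1607  0.13  ] [ 0.5847 -0.176   0.13  ]
```

servo_tool([
  [0,0,0,1.1],
  [0,0,0,1.1],
  [0,0,0,1.1],
  [0,0,0,0],
  [0,0,0,0],
  [0,0,0,0],
  [0,0,0,0],
], grip=1)

```text
clock: 0.8
tcp_pos: [0.27, -0.5636, 0.2502]
ee_rot: [[0.995, 0.103, -0.0], [0.103, -0.995, 0.0], [-0.0, -0.0, -1.0]]
ft_force: [0.8, -0.1, -0.2]
width: 0.004
grasp_force: 0.0
```

```bash
cat > go.py <<'E'
from h import *
import sys
s=read_state();R=np.array(s["ee_rot"]);p=np.array(s["tcp_pos"])
print("t",round(s["clock"],2),"p",p.round(4),"yaw",np.degrees(np.arctan2(R[1,0],R[0,0])).round(2),"w",s["width"],"F",np.round(s["ft_force"],1))
for a in sys.argv[1:]:
    q=np.array([float(x) for x in a.split(",")]);print(a,"->mm",(R.T@(q-p)*1000).round(1))
E
python3 go.py .469,-.186,.25 .469,-.186,.13 
python3 -c "
from h import *
import pickle
d=pickle.load(open('im0.pkl','rb'))
print('bottle',onz(d['top'],376,297,.17),'tray',onz(d['top'],473,268,.03))"
```

```text
t 0.8 p [ 0.27   -0.5636  0.2502] yaw 5.89 w 0.004287062747224684 F [ 0.8 -0.1 -0.2]
.469,-.186,.25 ->mm [ 2.367e+02 -3.552e+02  2.000e-01]
.469,-.186,.13 ->mm [ 236.7 -355.1  120.2]
bottle [ 0.37174802 -0.0888741   0.17      ] tray [ 0.43184888 -0.35680353  0.03      ]
```

servo_tool([
  [20,-30,0,0],
  [20,-30,0,0],
  [20,-30,0,0],
  [20,-30,0,0],
  [20,-30,0,0],
  [20,-30,0,0],
  [20,-30,0,0],
  [20,-30,0,0],
])

```text
clock: 1.6
tcp_pos: [0.4055, -0.3074, 0.2505]
ee_rot: [[0.995, 0.102, 0.0], [0.102, -0.995, -0.0], [0.0, 0.0, -1.0]]
ft_force: [-0.4, -0.3, 0.6]
width: 0.003
grasp_force: 0.0
```

servo_tool([
  [20,-30,0,0],
  [20,-30,0,0],
  [20,-30,0,0],
  [17,-25,0,0],
  [0,0,30,0],
  [0,0,30,0],
  [0,0,30,0],
  [0,0,0,0],
])

```text
clock: 2.4
tcp_pos: [0.4677, -0.1854, 0.1572]
ee_rot: [[0.995, 0.102, -0.006], [0.102, -0.995, 0.002], [-0.006, -0.003, -1.0]]
ft_force: [-0.2, -0.4, 0.2]
width: 0.002
grasp_force: 0.0
```

```bash
python3 go.py .469,-.186,.13; python3 - <<'E'
from h import *
T=vision.get_image("top");S=vision.get_image("side")
a=cv2.resize(T["frame"][175:275,350:450],(400,400),interpolation=2);b=cv2.resize(S["frame"][140:240,270:370],(400,400),interpolation=2)
cv2.imwrite("pics/t1.png",np.hstack([a,b]))
E
```

```text
t 2.4 p [ 0.4677 -0.1854  0.1572] yaw 5.87 w 0.0021000533010770554 F [-0.2 -0.4  0.2]
.469,-.186,.13 ->mm [ 1.4  0.8 27.2]
```

View pics/t1.png

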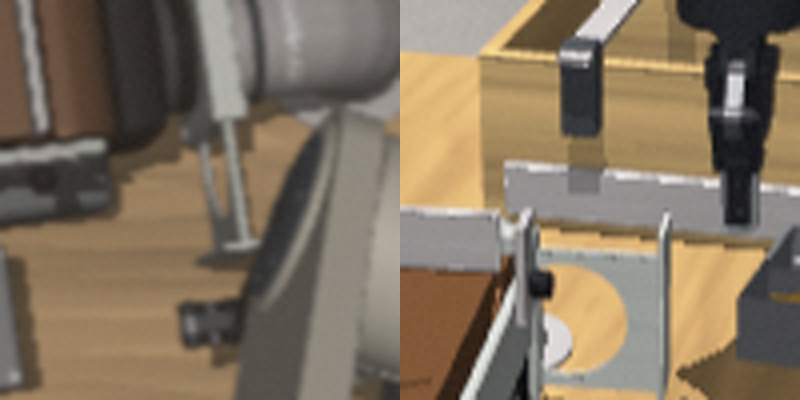

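The gripper stands on the robot side of the tab, about 25 mm short (side crop: tip at (740,220), tab at x≈666). I'll lower and push.

servo_tool([
  [0,0,27,0],
  [0,0,0,0],
  [10,0,0,0],
  [10,0,0,0],
  [10,0,0,0],
  [10,0,0,0],
  [10,0,0,0],
  [0,0,0,0],
])

```text
clock: 3.3
tcp_pos: [0.5214, -0.1813, 0.1334]
ee_rot: [[0.995, 0.101, 0.001], [0.101, -0.995, -0.0], [0.001, 0.0, -1.0]]
ft_force: [-0.6, -1.4, -0.3]
width: -0.002
grasp_force: 0.0
```

servo_tool([
  [10,0,0,0],
  [10,0,0,0],
  [10,0,0,0],
  [10,0,0,0],
  [0,0,0,0],
])

```text
clock: 3.8
tcp_pos: [0.5615, -0.1774, 0.1334]
ee_rot: [[0.995, 0.102, 0.002], [0.102, -0.995, -0.001], [0.002, 0.001, -1.0]]
ft_force: [-0.1, -0.8, 0.1]
width: -0.002
grasp_force: 0.0
```

servo_tool([
  [5,0,0,0],
])

```text
clock: 3.9
tcp_pos: [0.5647, -0.1771, 0.1333]
ee_rot: [[0.995, 0.101, 0.0], [0.101, -0.995, -0.0], [-0.0, 0.0, -1.0]]
ft_force: [-4.3, -1.4, 1.4]
width: 0.001
grasp_force: 1.7
```

```bash
python3 go.py; python3 - <<'E'
from h import *
T=vision.get_image("top");S=vision.get_image("side")
a=cv2.resize(T["frame"][160:260,350:450],(400,400),interpolation=2);b=cv2.resize(S["frame"][140:240,250:350],(400,400),interpolation=2)
cv2.imwrite("pics/t2.png",np.hstack([a,b]))
E
```

```text
t 3.9 p [ 0.5647 -0.1771  0.1333] yaw 5.81 w 0.0012665493946752053 F [-4.3 -1.4  1.4]
```

View pics/t2.png

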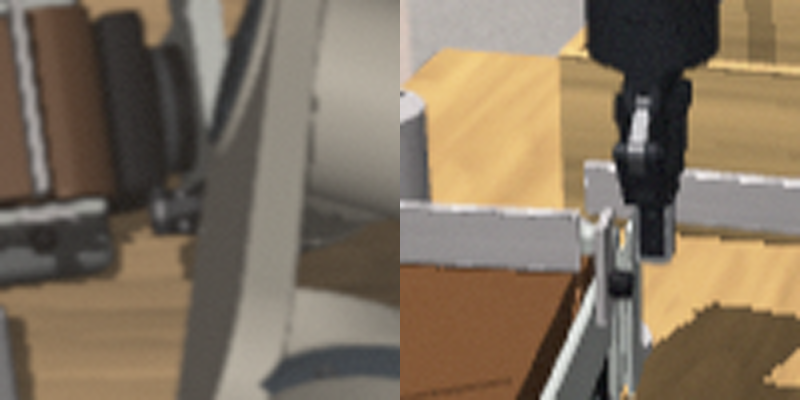

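The tab (630,215) has moved close to the housing (605,215) and the push force is 4 N. I'll keep going to the end stop.

servo_tool([
  [4,0,0,0],
  [0,0,0,0],
])

```text
clock: 4.2
tcp_pos: [0.5688, -0.1767, 0.1334]
ee_rot: [[0.995, 0.101, 0.0], [0.101, -0.995, -0.0], [0.0, 0.0, -1.0]]
ft_force: [-0.3, -1.1, 0.7]
width: -0.001
grasp_force: 0.5
```

servo_tool([
  [4,0,0,0],
  [0,0,0,0],
])

```text
clock: 4.4
tcp_pos: [0.572, -0.1762, 0.1332]
ee_rot: [[0.995, 0.101, -0.002], [0.101, -0.995, -0.0], [-0.002, -0.0, -1.0]]
ft_force: [-4.8, -1.0, 2.5]
width: -0.001
grasp_force: 2.4
```

servo_tool([
  [4,0,0,0],
  [0,0,0,0],
])

```text
clock: 4.6
tcp_pos: [0.5721, -0.176, 0.1329]
ee_rot: [[0.995, 0.102, -0.009], [0.102, -0.995, 0.0], [-0.009, -0.001, -1.0]]
ft_force: [-20.6, -4.2, 14.2]
width: 0.003
grasp_force: 10.4
```

End stop reached at 20 N. I'll back off, lift and head to the start button.

servo_tool([
  [-15,0,0,0],
  [-25,0,0,0],
  [-20,0,0,0],
  [0,0,-30,0],
  [0,0,-40,0],
  [0,0,-40,0],
  [0,0,0,0],
])

```text
clock: 5.3
tcp_pos: [0.5203, -0.1829, 0.2492]
ee_rot: [[0.995, 0.101, 0.01], [0.101, -0.995, -0.003], [0.01, 0.004, -1.0]]
ft_force: [0.4, -0.7, 0.0]
width: 0.002
grasp_force: 0.0
```

```bash
python3 go.py .451,.2895,.243 .451,.2895,.095
```

```text
t 5.3 p [ 0.5203 -0.1829  0.2492] yaw 5.79 w 0.0020457414804226793 F [ 0.4 -0.7  0. ]
.451,.2895,.243 ->mm [ -21.3 -477.     3.9]
.451,.2895,.095 ->mm [ -22.7 -477.6  151.9]
```

servo_tool([
  [-3,-40,0,0],
  [-3,-40,0,0],
  [-3,-40,0,0],
  [-3,-40,0,0],
  [-3,-40,0,0],
  [-3,-40,0,0],
  [-3,-40,0,0],
  [-1,-40,0,0],
])

```text
clock: 6.1
tcp_pos: [0.4622, 0.1362, 0.2432]
ee_rot: [[0.995, 0.101, 0.001], [0.101, -0.995, 0.001], [0.001, -0.0, -1.0]]
ft_force: [0.6, 0.7, 0.3]
width: -0.004
grasp_force: 0.0
```

servo_tool([
  [0,-40,0,0],
  [0,-40,0,0],
  [0,-40,0,0],
  [0,-38,0,0],
  [0,0,40,0],
  [0,0,40,0],
  [0,0,35,0],
  [0,0,0,0],
])

```text
clock: 6.9
tcp_pos: [0.444, 0.2903, 0.1241]
ee_rot: [[0.995, 0.101, -0.006], [0.101, -0.995, -0.004], [-0.007, 0.003, -1.0]]
ft_force: [0.7, -0.3, 0.2]
width: -0.002
grasp_force: 0.0
```

```bash
python3 go.py .451,.2895,.095; python3 - <<'E'
from h import *
T=vision.get_image("top");S=vision.get_image("side")
a=cv2.resize(T["frame"][160:260,350:450],(400,400),interpolation=2);b=cv2.resize(S["frame"][300:400,260:360],(400,400),interpolation=2)
c=cv2.resize(T["frame"][230:330,170:270],(400,400),interpolation=2)
e=cv2.resize(S["frame"][170:270,250:350],(400,400),interpolation=2)
cv2.imwrite("pics/t3.png",cv2.resize(np.vstack([np.hstack([a,e]),np.hstack([c,b])]),(600,600)))
E
```

```text
t 6.9 p [0.444  0.2903 0.1241] yaw 5.81 w -0.0015936503531308133 F [ 0.7 -0.3  0.2]
.451,.2895,.095 ->mm [ 7.1  1.4 29.1]
```

View pics/t3.png

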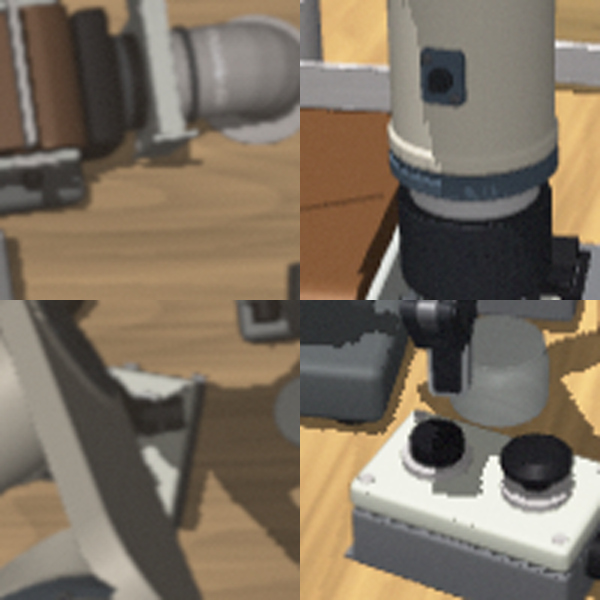

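The gate's tab now sits against the housing (180,137), and the closed tips hang over the start button (445,390 above 437,437). I'll centre and press.

servo_tool([
  [8,1,0,0],
  [0,0,20,0],
  [0,0,0,0],
  [0,0,8,0],
  [0,0,0,0],
])

```text
clock: 7.5
tcp_pos: [0.4549, 0.2914, 0.1006]
ee_rot: [[0.995, 0.101, 0.0], [0.101, -0.995, 0.0], [0.0, -0.0, -1.0]]
ft_force: [-0.7, -0.7, 0.6]
width: -0.001
grasp_force: 0.0
```

servo_tool([
  [0,0,4,0],
  [0,0,3,0],
  [0,0,0,0],
])

```text
clock: 7.8
tcp_pos: [0.455, 0.2916, 0.0934]
ee_rot: [[0.995, 0.101, 0.001], [0.101, -0.995, 0.0], [0.001, -0.0, -1.0]]
ft_force: [0.9, -1.1, 1.9]
width: -0.001
grasp_force: 1.3
```

servo_tool([
  [0,0,3,0],
  [0,0,2,0],
  [0,0,0,0],
])

```text
clock: 8.1
tcp_pos: [0.455, 0.2917, 0.089]
ee_rot: [[0.995, 0.101, 0.001], [0.101, -0.995, 0.0], [0.001, -0.0, -1.0]]
ft_force: [-0.3, -0.7, 10.1]
width: 0.001
grasp_force: 5.2
```

servo_tool([
  [0,0,2,0],
  [0,0,0,0],
])

```text
clock: 8.3
tcp_pos: [0.4553, 0.2919, 0.0887]
ee_rot: [[0.995, 0.101, 0.001], [0.101, -0.995, 0.001], [0.001, -0.001, -1.0]]
ft_force: [-6.0, -4.4, 30.9]
width: -0.0
grasp_force: 15.8
```

Button bottomed out. I'll release it, rise and move over the rocker.

servo_tool([
  [0,0,-20,0],
  [0,0,-40,0],
  [0,0,-40,0],
  [0,0,-40,0],
  [0,0,0,0],
])

```text
clock: 8.8
tcp_pos: [0.4569, 0.2929, 0.2313]
ee_rot: [[0.995, 0.101, 0.007], [0.101, -0.995, 0.005], [0.007, -0.004, -1.0]]
ft_force: [0.3, 0.8, -0.4]
width: 0.001
grasp_force: 0.0
```

```bash
python3 go.py .4705,-.0145,.225 .4705,-.0145,.110
```

```text
t 8.8 p [0.4569 0.2929 0.2313] yaw 5.8 w 0.001306137781561275 F [ 0.3  0.8 -0.4]
.4705,-.0145,.225 ->mm [-17.6 307.2   5. ]
.4705,-.0145,.110 ->mm [-18.4 307.7 120. ]
```

servo_tool([
  [-2,40,0,0],
  [-2,40,0,0],
  [-2,40,0,0],
  [-2,40,0,0],
  [-2,40,0,0],
  [-2,40,0,0],
  [-3,40,0,0],
  [-3,28,0,0],
])

```text
clock: 9.6
tcp_pos: [0.467, -0.019, 0.2253]
ee_rot: [[0.995, 0.1, -0.001], [0.1, -0.995, -0.0], [-0.001, 0.0, -1.0]]
ft_force: [-0.3, -0.1, 0.4]
width: 0.001
grasp_force: 0.0
```

servo_tool([
  [0,0,0,0],
  [0,0,40,0],
  [0,0,40,0],
  [0,0,0,0],
  [0,0,0,0],
])

```text
clock: 10.1
tcp_pos: [0.4671, -0.0164, 0.146]
ee_rot: [[0.995, 0.101, -0.003], [0.101, -0.995, 0.0], [-0.003, -0.0, -1.0]]
ft_force: [0.2, 0.7, 0.8]
width: -0.003
grasp_force: 0.0
```

```bash
python3 go.py .4705,-.0145,.110; python3 - <<'E'
from h import *
T=vision.get_image("top");S=vision.get_image("side")
a=cv2.resize(T["frame"][210:310,280:380],(400,400),interpolation=2);b=cv2.resize(S["frame"][200:300,290:390],(400,400),interpolation=2)
cv2.imwrite("pics/t4.png",np.hstack([a,b]))
E
```

```text
t 10.1 p [ 0.4671 -0.0164  0.146 ] yaw 5.82 w -0.003176988880392315 F [0.2 0.7 0.8]
.4705,-.0145,.110 ->mm [ 3.6 -1.5 36. ]
```

View pics/t4.png

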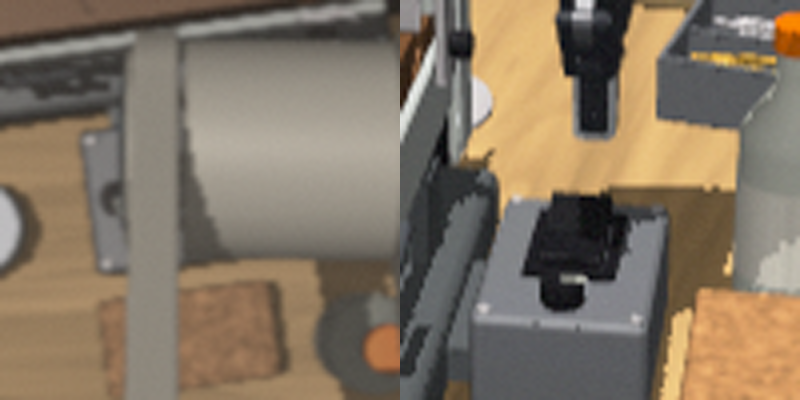

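The tips (595,130) hang over the raised rocker half (583,205) with clearance from the bottle. I'll descend and press.

servo_tool([
  [3,0,15,0],
  [0,0,15,0],
  [0,0,5,0],
  [0,0,3,0],
  [0,0,3,0],
  [0,0,0,0],
])

```text
clock: 10.8
tcp_pos: [0.4715, -0.0166, 0.1059]
ee_rot: [[0.995, 0.101, 0.002], [0.101, -0.995, -0.0], [0.002, 0.0, -1.0]]
ft_force: [0.8, -0.9, 0.8]
width: -0.0
grasp_force: 0.5
```

servo_tool([
  [0,0,3,0],
  [0,0,2,0],
  [0,0,0,0],
])

```text
clock: 11.1
tcp_pos: [0.4714, -0.0166, 0.101]
ee_rot: [[0.995, 0.101, 0.001], [0.101, -0.995, -0.0], [0.001, 0.0, -1.0]]
ft_force: [-1.1, -1.9, 9.6]
width: -0.003
grasp_force: 4.9
```

servo_tool([
  [0,0,2,0],
  [0,0,0,0],
])

```text
clock: 11.3
tcp_pos: [0.4716, -0.0166, 0.1006]
ee_rot: [[0.995, 0.101, 0.001], [0.101, -0.995, -0.0], [0.001, 0.0, -1.0]]
ft_force: [-9.4, -1.5, 36.8]
width: 0.002
grasp_force: 19.0
```

servo_tool([
  [0,0,-20,0],
  [0,0,-40,0],
  [0,0,-40,0],
  [0,0,-40,0],
  [0,30,0,0],
  [0,40,0,0],
  [0,40,0,0],
  [0,40,0,0],
])

```text
clock: 12.1
tcp_pos: [0.4857, -0.167, 0.2382]
ee_rot: [[0.995, 0.101, -0.0], [0.101, -0.995, 0.0], [-0.0, -0.0, -1.0]]
ft_force: [0.3, 0.7, -0.7]
width: -0.001
grasp_force: 0.0
```

servo_tool([
  [0,40,0,0],
  [0,40,0,0],
  [0,0,0,0],
  [0,0,0,0],
])

```text
clock: 12.5
tcp_pos: [0.4935, -0.2458, 0.2376]
ee_rot: [[0.995, 0.099, -0.001], [0.099, -0.995, 0.001], [-0.001, -0.001, -1.0]]
ft_force: [0.7, 0.9, 0.1]
width: -0.004
grasp_force: 0.0
```

```bash
python3 go.py; python3 - <<'E'
from h import *
T=vision.get_image("top");S=vision.get_image("side")
b=cv2.resize(S["frame"][220:320,280:380],(400,400),interpolation=2)
cv2.imwrite("pics/t5.png",np.hstack([cv2.resize(T["frame"][150:350,150:450],(400,400)),b]))
E
```

```text
t 12.5 p [ 0.4935 -0.2458  0.2376] yaw 5.69 w -0.004411427783309969 F [0.7 0.9 0.1]
```

View pics/t5.png

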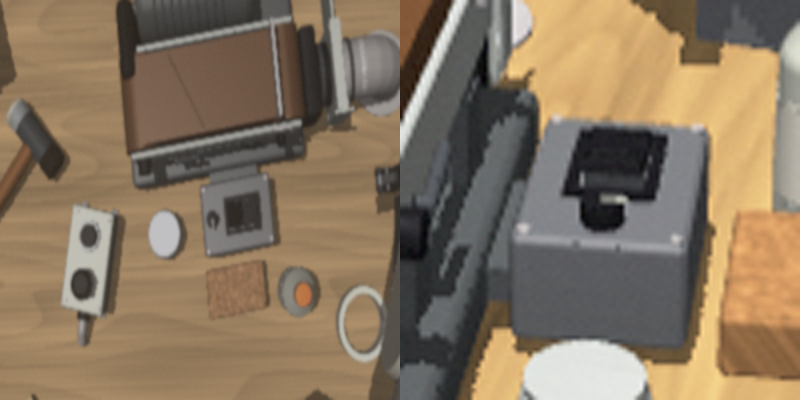

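The rocker's right half is now level and the left half is raised (615,160 in the side crop). The gate tab is at the housing (340,105), the loose things are where they were, and the arm touches nothing.

```bash
python3 -c "
from rig import workorder
print(workorder.job_done())"
```

```text
the job is handed in; nothing more can be done
None
```

I opened the blast gate to its end stop, pressed the start button right in and let it up, then pressed the rocker over to on. In the last pictures the gate and rocker were in place and nothing loose had visibly moved. I handed the job in at about 12.5 s, and no verdict came back.

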